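Turn a wrong-way jar lid over in the tipping tray

ROBOT

A 6-joint arm with a two-finger parallel gripper is mounted at the origin on the work surface. World frame = base frame: x ahead of the robot, y to its left, z up, the work surface at z = 0. Lengths are in m, angles in rad, forces in N, time in s.
With the tool pointing down it reaches from about 0.425 to 0.95 m from the base axis. Payload 3.5 kg.
Tool frame: the origin (TCP) lies midway between the tips of the shut fingers; the grasp point (between the pads) lies ctrl.grasp_offset behind it (ctrl.grasp_offset is the distance from the TCP to the grasp point, in m); x points along the fingers, y is the direction in which the jaws open and shut, and the axes are right-handed (so a half turn about x gives the same grasp; the last joint's range is limited). The gripper opens to 85 mm and grips with 20 to 120 N. Pads are 22 mm wide; open, the fingers measure 114 mm over their backs; the gripper's body (76 mm by 85 mm) begins 54 mm behind the grasp point. The pads swing forward as they close: fully open they stand 13 mm farther back than shut.
Start: joints at [0.965, 0.286, 1.577, -0, 1.279, -0.15], TCP at [0.297, 0.606, 0.203] pointing down, gripper open.
Joint ranges: [-2.77, 2.77], [-0.9, 2.22], [0.21, 2.48], [-1.53, 4.67], [0.24, 2.81], [-2.84, 2.84]. Speed limits (rad/s): [2.79, 2.79, 3.14, 3.14, 3.14, 3.14].

INTERFACE

Orientations are given as a unit quaternion [x, y, z, w].
In Python, from plant import readout, read_camera, sign_off, ctrl gives the robot as it stands.
- The arm moves only by the tool drive_tool, never from a script. Its argument "steps" is a list of rows, each a list of 5 numbers: the shift along the tool's x, y, z in cm, then the turn about the tool's x in degrees, then the opening, from 0 (shut) to 1 (fully open). A call has 1 to 10 rows; each row shifts and turns the commanded pose from where the row before left it, along the tool's axes as they then stand; what a row does not reach is not made up. A row lasts 1/10 s, in which the tool goes at most 50 mm and 8.59 degrees, less where a joint would pass 70% of its speed; a pose out of reach is approached as far as the arm can. A call is refused whole if a number of a shift passes 5 or a number of a turn 8.59, either way. A call with a gripper value outside its range is refused whole. The fingers move at their own pace and stop on an object; "force" is the grip in N (left out, the last holds). Time passes only in rows, so rows that do not move let the fingers close. It gives the time, the measured TCP pose, the force and the opening at its end, in the units of the state.
- readout.get_state(): the state, without advancing time (a new reading comes with each control period).
- read_camera(name): name is "side" or "top"; returns a dict with "frame" (400x640x3 uint8, red, green, blue), "vertical_fov" (degrees; the focal length in pixels is half the picture's height over the tangent of half this angle, whatever the lens; pixels are square), "cx", "cy" (the principal point, pixels), "eye" and "orientation" of the camera in the world. Camera axes: x right, y up, looking along -z (the intrinsics and any distortion apply to the point x, -y, -z); pixel columns grow to the right and rows downward; lengths in m; the calibration is good to about 2 mm. A picture is of the moment at which its call begins. There is no depth.
- sign_off(): hands the job in, once; it reports no verdict.
The state is a dict: "time": time; "qpos": joint angles; "dq": joint speeds; "joint_efforts": joint torques, N m; "eef_pos": TCP position; "tcp_rot": TCP orientation; "contact_force": force on the tool from outside, world axes, zero at the start; "wrist_torque": the same for the moment, N m; "opening": opening from 0.0 (shut) to 1.0 (fully open).
Only numpy, scipy, OpenCV 4.12 (cv2) and the standard library are available. Lean on these libraries where they do the work, as an engineer would, in place of code of your own. Each camera call takes 0.05 s, during which the arm holds its last target. There are 200 camera calls.

TASK

Two tipping stands on the mushroom-growing bench each carry a white jar lid in their hinged tray; one lid lies the wrong way up, with its hollow side up. Take that tray by its handle bar and swing it up and over until the lid slides down, tumbles onto its other face and lies flat in the catch tray beyond the hinge, then lower the tray back to its rest and let go. The lids are clean, so do not touch them, and leave the lid on the other stand where it is.

Things in the scene. Friction and masses are not known exactly. Their poses are not given: they have to be found in the camera images.
- lid: White plastic jar lid lying wrong way up: diameter 80 mm, 14 mm high, a closed 4 mm disc with a 3 mm thick skirt, 45 g. Origin: centre of the closed face's outside; z points to the hollow side: up at the start, down once turned. It starts flat in the tray of stand, about the middle of it.
- stand: Fixed metal tipping stand with the wrong-way lid, 250 x 120 mm; its twin with the other lid is across the bench, either may be left. Origin: on the bench under the hinge. The hinge runs along its y axis, 65 mm up. Hinged tray on its -x side. Fixed catch tray on its +x side: x = 3 to 129 mm, 104 mm wide inside, floor 45 mm up, 14 mm rim on three sides.
- tray (a joint): Stand's hinged tray: 0 flat on its rest, grows as the handle end rises, stop at 2.05 rad. Stays where left; 2 to 4 N at the handle. 110 mm long, 14 mm walls. Handle: round bar 10 mm thick, 90 mm long, parallel to the hinge, 150 mm from it, level with it (65 mm up when flat), 35 mm clear of the tray; it can turn between upright fingers. The lid has toppled by about 1.8 rad: swing to 1.9.
- other_lid: The lid of the same make on the other stand, which already lies right, closed face with its small grey filter patch up. It must not be disturbed. Origin: centre of its underside (the open end).
Not all that is in view belongs to the job. Leave any blue or red look-alike of the lid alone.

How it is judged:
On the way:
1. the tray with the wrong-way lid is swung up past upright (value of joint tray above 1.6 rad), for 0.05 s.
At the end, for the whole second after the job is handed in: The lid lies still in the catch tray of its stand, hollow side down and flat within about 11 degrees; its tray is back down on its rest within 0.17 rad; the other lid is within 30 mm of where it was (angle between lid's own z axis and vertical above 2.94 rad and x of lid in the frame of stand between 0.03 and 0.105 m and y of lid in the frame of stand between -0.03 and 0.03 m and height (world z) of lid below 0.07 m and linear speed of lid below 0.02 m/s and value of joint tray below 0.17 rad and velocity of joint tray below 0.05 rad/s and distance of other_lid from where it was at the start of the episode below 0.03 m); the robot touches nothing.
It fails at once if the robot touches a lid (contact force between any of the fingers, the arm and lid above 0.5 N or contact force between any of the fingers, the arm and other_lid above 0.5 N).
It fails at once if the other lid is disturbed by more than 30 mm (distance of other_lid from where it was at the start of the episode above 0.03 m).
It also fails if it takes over 48 s, if anything falls off the work surface, if the arm or the gripper's body presses on something with over 40 N, if the wrist force passes 120 N, or if a joint passes its speed limit or range.

## Working session

There is one attempt and no reset: what is moved stays moved. The work goes in short steps, Python scripts to look and compute and a tool call to move; the robot and the scene stay as the last step left them, time stands still between calls to the robot, and variables do not carry over. Pictures are saved under pics/ and viewed, about 8 in all and at most 12, crops included, and the job is handed in when it is done.

Besides the shell and the picture viewer there is one more tool, called after ">>>" as a command line: name --pt "numbers of a row" for each row, then --argument value for the rest. drive_tool: Moves the arm, as the interface text tells. Its arguments: {"type":"object","properties":{"steps":{"type":"array","items":{"type":"array","items":{"type":"number"}}},"force":{"type":"number"}},"required":["steps"]}

```bash
ls; mkdir -p pics
cat > look.py <<'E'
import sys,cv2,pickle
from plant import read_camera
tag=sys.argv[1]
for n in sys.argv[2:]:
    c=read_camera(n); pickle.dump(c,open(f'pics/{n}_{tag}.pkl','wb'))
    cv2.imwrite(f'pics/{n}_{tag}.png',c['frame'][:,:,::-1])
    print(n,{k:v for k,v in c.items() if k!='frame'})
E
python3 look.py 0 top side; python3 -c "
from plant import readout,ctrl
print(readout.get_state(),ctrl.grasp_offset)"
```

```text
pics
top {'vertical_fov': 47.80186228583213, 'cx': 319.1220356954445, 'cy': 192.45347892358333, 'eye': array([ 0.35169099, -0.04806056,  1.01295852]), 'orientation': array([-0.06562362,  0.04110679,  0.71090377, -0.69901331])}
side {'vertical_fov': 47.13708307331546, 'cx': 323.72706519994455, 'cy': 196.34218851442813, 'eye': array([ 0.25958498, -0.56903009,  0.66269971]), 'orientation': array([ 0.37074892, -0.07935078, -0.19286871,  0.90501401])}
{'time': 0.1, 'qpos': array([ 9.65010767e-01,  2.87097184e-01,  1.57805087e+00,  2.73335629e-05,
        1.27858965e+00, -1.50012732e-01]), 'dq': array([-8.66171529e-05, -3.96487750e-03, -2.89379094e-03, -4.80214941e-04,
       -7.03696542e-04,  7.74824591e-04]), 'joint_efforts': array([ 1.70567277e-03, -4.07296264e+01, -2.93700796e+01, -7.32371927e-05,
        3.41201237e-03,  1.28917617e-05]), 'eef_pos': array([0.29670148, 0.6055626 , 0.20216118]), 'tcp_rot': array([ 0.15905008,  0.68911269, -0.16045301,  0.68853584]), 'contact_force': array([-0.00290817, -0.19631384,  0.41289468]), 'wrist_torque': array([-0.00888242, -0.00207978, -0.02131224]), 'opening': 0.9999913437586012} 0.0187
```

View pics/top_0.png

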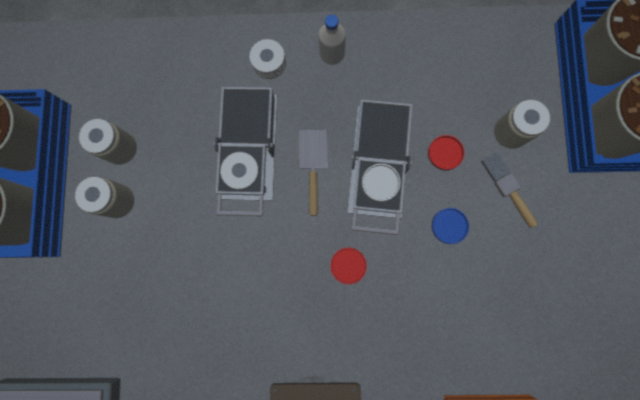

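View pics/side_0.png

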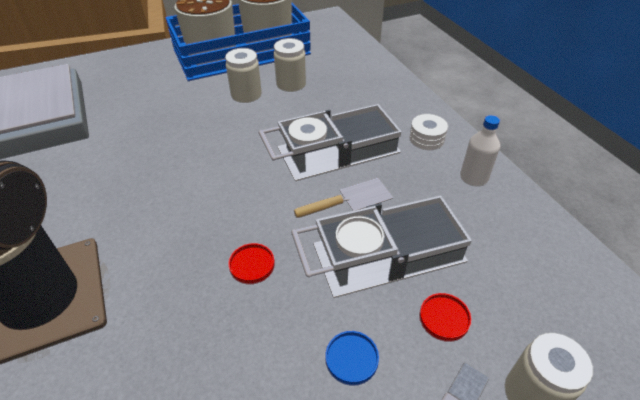

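The right-hand stand (top view, lid at (381,183)) holds the hollow-up lid with no filter patch. The left one's lid at (239,170) shows the grey patch. The wrong-way stand's handle is near (376,230) and its catch tray near (384,130). I'll zoom in.

Run:
```python
import cv2,numpy as np
a=cv2.imread('pics/top_0.png')[90:245,340:425]; b=cv2.imread('pics/side_0.png')[190:300,285:475]
a=cv2.resize(a,None,fx=3.8,fy=3.8,interpolation=2); b=cv2.resize(b,None,fx=2.4,fy=2.4,interpolation=2)
o=np.zeros((590,800,3),np.uint8); o[:a.shape[0],:a.shape[1]]=a; o[:b.shape[0],330:330+b.shape[1]]=b
cv2.imwrite('pics/crop0.png',cv2.convertScaleAbs(o,alpha=1.3))
print(a.shape,b.shape)
```

```text
(589, 323, 3) (264, 456, 3)
```

View pics/crop0.png

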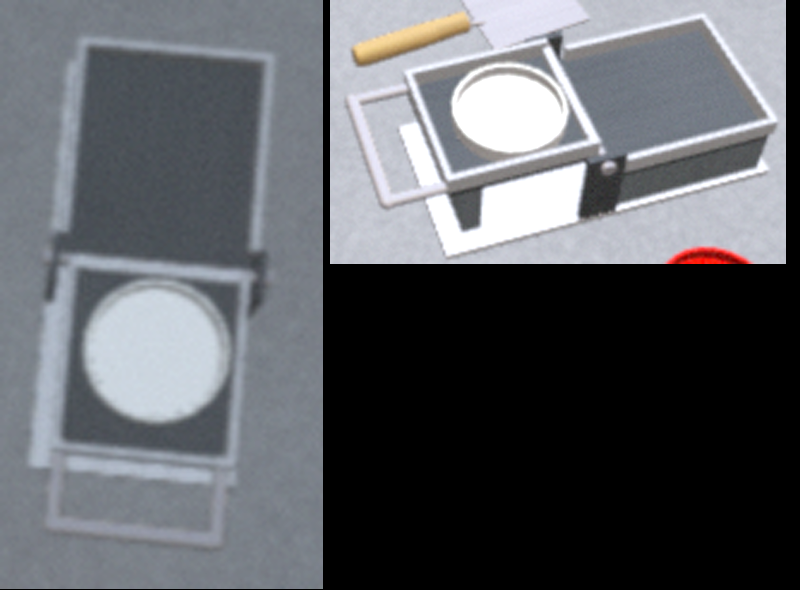

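The crop confirms the hollow-up lid. The handle bar ends are near top px (353,228) and (398,232), the same points in side being (294,232) and (309,273). The far catch-rim corners are at top (361,101) and (411,105), side (441,198) and (469,241). Next I'll triangulate these.

```bash
cat > geo.py <<'E'
import numpy as np,pickle
from scipy.spatial.transform import Rotation as R
def ray(c,p):
    f=200/np.tan(np.radians(c['vertical_fov'])/2)
    d=np.array([(p[0]-c['cx'])/f,-(p[1]-c['cy'])/f,-1]); d=R.from_quat(c['orientation']).apply(d)
    return np.array(c['eye']),d/np.linalg.norm(d)
def plane(c,p,z):
    e,d=ray(c,p); return e+d*(z-e[2])/d[2]
def tri(c1,p1,c2,p2):
    e1,d1=ray(c1,p1);e2,d2=ray(c2,p2)
    s=np.linalg.lstsq(np.c_[d1,-d2],e2-e1,rcond=None)[0]
    a,b=e1+s[0]*d1,e2+s[1]*d2
    return (a+b)/2,np.linalg.norm(a-b)
def proj(c,X):
    f=200/np.tan(np.radians(c['vertical_fov'])/2)
    v=R.from_quat(c['orientation']).inv().apply(np.array(X)-c['eye'])
    return np.array([c['cx']-f*v[0]/v[2],c['cy']+f*v[1]/v[2]])
def cam(n,t): return pickle.load(open(f'pics/{n}_{t}.pkl','rb'))
E
python3 - <<'E'
from geo import *
np.set_printoptions(precision=4,suppress=True)
t,s=cam('top',0),cam('side',0)
for n,a,b,z in [('hL',(353.2,228.2),(294.2,231.7),.065),('hR',(397.9,232.1),(309.2,273.3),.065),('cL',(361,101.3),(441.3,198.3),.059),('cR',(411,105),(469.2,240.8),.059)]:
    p=[plane(t,a,z),plane(s,b,z)]; print(n,p[0],p[1],*tri(t,a,s,b))
hL,hR,cL,cR=[plane(t,a,z) for a,z in [((353.2,228.2),.065),((397.9,232.1),.065),((361,101.3),.059),((411,105),.059)]]
print('bar len',np.linalg.norm(hL-hR),'catch w',np.linalg.norm(cL-cR),'span',(cL+cR-hL-hR)/2,np.linalg.norm((cL+cR-hL-hR)/2))
# lid centre
import cv2
for n,c in(('top',t),('side',s)):
    hsv=cv2.cvtColor(c['frame'],cv2.COLOR_RGB2HSV); m=cv2.inRange(hsv,(0,0,175),(179,60,255))
    k,l,st,ce=cv2.connectedComponentsWithStats(m)
    print(n,[(ce[i].round(1),plane(c,ce[i],.06).round(3),st[i,4]) for i in range(1,k) if st[i,4]>300])
E
```

```text
hL [ 0.4192 -0.0865  0.065 ] [ 0.4198 -0.0884  0.065 ] [ 0.4198 -0.0867  0.063 ] 0.0009620652214982323
hR [ 0.4095 -0.1793  0.065 ] [ 0.41   -0.1773  0.065 ] [ 0.4094 -0.1789  0.0675] 3.055735462472472e-05
cL [ 0.6982 -0.1109  0.059 ] [ 0.698  -0.1192  0.059 ] [ 0.703  -0.1121  0.0499] 0.0029906798906764185
cR [ 0.6868 -0.2197  0.059 ] [ 0.6837 -0.2225  0.059 ] [ 0.6876 -0.2202  0.0547] 0.001566462273357404
bar len 0.09328855810583077 catch w 0.10940646153382992 span [ 0.2782 -0.0325 -0.006 ] 0.28011953356884234
top []
side [(array([240.5,  55.8]), array([0.514, 0.538, 0.06 ]), np.int32(306)), (array([34.6, 95.7]), array([0.017, 0.553, 0.06 ]), np.int32(3637)), (array([429.8, 124. ]), array([0.804, 0.081, 0.06 ]), np.int32(559)), (array([307.2, 128.8]), array([0.553, 0.174, 0.06 ]), np.int32(608)), (array([315.5, 162.6]), array([0.526, 0.065, 0.06 ]), np.int32(928)), (array([362.7, 207.2]), array([ 0.555, -0.081,  0.06 ]), np.int32(1438)), (array([436.3, 222.1]), array([ 0.656, -0.165,  0.06 ]), np.int32(336)), (array([359.2, 235.9]), array([ 0.519, -0.138,  0.06 ]), np.int32(1243)), (array([313.4, 252.6]), array([ 0.433, -0.139,  0.06 ]), np.int32(492)), (array([360.7, 277.1]), array([ 0.482, -0.214,  0.06 ]), np.int32(1254)), (array([561.6, 360.5]), array([ 0.67 , -0.447,  0.06 ]), np.int32(2178))]
```

```bash
cat > rel.py <<'E'
import sys
from geo import *
from plant import readout
np.set_printoptions(precision=2,suppress=True)
s=readout.get_state(); r=R.from_quat(s['tcp_rot']); A=r.as_matrix()
yaw=np.radians(-6.3); ex=np.array([np.cos(yaw),np.sin(yaw),0])
print('t',s['time'],'pos',s['eef_pos']*100,'op',s['opening'],'F',s['contact_force'],'q',s['qpos'])
print('axes',A.round(3).tolist())
for sg in(1,-1):
    y=sg*ex; x=np.array([0,0,-1.]); z=np.cross(x,y)
    d=r.inv()*R.from_matrix(np.c_[x,y,z]); print('turn',sg,np.degrees(d.as_rotvec()))
H=np.array([.4145,-.133])
for T in ([.46,.4,.22],[.46,-.05,.2],[*H,.2],[*H,.046]): print(T,'world->tool cm',A.T@(np.array(T)-s['eef_pos'])*100)
E
python3 rel.py
```

```text
t 0.1 pos [29.67 60.56 20.22] op 0.9999913437586012 F [-0.   -0.2   0.41] q [ 0.97  0.29  1.58  0.    1.28 -0.15]
axes [[-0.001, 0.44, 0.898], [-0.002, 0.898, -0.44], [-1.0, -0.002, -0.0]]
turn 1 [70.19  0.06  0.12]
turn -1 [-109.81   -0.13    0.06]
[0.46, 0.4, 0.22] world->tool cm [ -1.77 -11.27  23.71]
[0.46, -0.05, 0.2] world->tool cm [  0.31 -51.68  43.52]
[np.float64(0.4145), np.float64(-0.133), 0.2] world->tool cm [  0.33 -61.13  43.09]
[np.float64(0.4145), np.float64(-0.133), 0.046] world->tool cm [ 15.73 -61.1   43.09]
```

>>> drive_tool --pt "-3 0 0 0 0.3" --pt "0 -0.5 4.6 3.9 0.3" --pt "0 -0.5 4.6 3.9 0.3" --pt "0 -0.5 4.6 3.9 0.3" --pt "0 -0.5 4.6 3.9 0.3" --pt "0 -0.5 4.6 3.9 0.3" --pt "0 -0.5 4.6 3.9 0.3" --pt "0 -0.5 4.6 3.9 0.3" --pt "0 -0.5 4.6 3.9 0.3" --pt "0 -0.5 4.6 3.9 0.3" --force 20

```text
time: 1.1
eef_pos: [0.5725, 0.3, 0.2327]
tcp_rot: [0.361, 0.608, -0.361, 0.608]
contact_force: [1.1, 0.5, -0.3]
opening: 0.298
```

>>> drive_tool --pt "0 -0.5 4.6 3.9 0.3" --pt "0 -0.5 4.6 3.9 0.3" --pt "0 -0.5 4.6 3.9 0.3" --pt "0 -0.5 4.6 3.9 0.3" --pt "0 -0.5 4.6 3.9 0.3" --pt "0 -0.5 4.6 3.9 0.3" --pt "0 -0.5 4.6 3.9 0.3" --pt "0 -0.5 4.6 3.9 0.3" --pt "0 -0.5 4.6 3.9 0.3" --pt "0 0 0 0 0.3"

```text
time: 2.1
eef_pos: [0.6206, -0.1106, 0.2326]
tcp_rot: [-0.528, -0.47, 0.529, -0.47]
contact_force: [0.5, 0.5, -0.2]
opening: 0.3
```

```bash
python3 rel.py
```

```text
t 2.1 pos [ 62.06 -11.06  23.26] op 0.299780794197068 F [ 0.48  0.53 -0.16] q [-0.34  0.17  1.66 -0.    1.31 -0.22]
axes [[-0.002, 0.993, -0.117], [-0.001, -0.117, -0.993], [-1.0, -0.001, 0.002]]
turn 1 [-0.43  0.09  0.08]
turn -1 [179.57   0.12  -0.15]
[0.46, 0.4, 0.22] world->tool cm [  1.21 -21.93 -48.82]
[0.46, -0.05, 0.2] world->tool cm [  3.28 -16.66  -4.14]
[np.float64(0.4145), np.float64(-0.133), 0.2] world->tool cm [  3.3  -20.2    4.64]
[np.float64(0.4145), np.float64(-0.133), 0.046] world->tool cm [ 18.7  -20.18   4.61]
```

>>> drive_tool --pt "0.7 -4 0.9 -0.4 0.3" --pt "0.7 -4 0.9 0 0.3" --pt "0.7 -4 0.9 0 0.3" --pt "0.6 -4 0.9 0 0.3" --pt "0.6 -4.2 1 0 0.3" --pt "2 0 0 0 0.3" --pt "2 0 0 0 0.3" --pt "2 0 0 0 0.3" --pt "0 0 0 0 0.3" --pt "0 0 0 0 0.3"

```text
time: 3.1
eef_pos: [0.416, -0.1294, 0.1404]
tcp_rot: [-0.525, -0.474, 0.525, -0.473]
contact_force: [-0.6, -0.5, -0.2]
opening: 0.304
```

```bash
python3 rel.py; python3 look.py 1 top side >/dev/null
python3 - <<'E'
import cv2,numpy as np
a=cv2.imread('pics/top_1.png')[150:290,310:450]; b=cv2.imread('pics/side_1.png')[140:310,210:420]
a=cv2.resize(a,(380,380),interpolation=2); b=cv2.resize(b,None,fx=2,fy=2,interpolation=2)
o=np.zeros((380,800,3),np.uint8); o[:,:380]=a; o[:340,380:]=b
cv2.imwrite('pics/crop1.png',o)
E
```

```text
t 3.1 pos [ 41.6  -12.94  14.04] op 0.3035608070054241 F [-0.55 -0.51 -0.23] q [-0.54 -0.2   2.2   0.    1.14 -0.43]
axes [[-0.001, 0.995, -0.102], [0.001, -0.102, -0.995], [-1.0, -0.001, -0.001]]
turn 1 [ 0.43 -0.03  0.04]
turn -1 [-179.57   -0.07   -0.05]
[0.46, 0.4, 0.22] world->tool cm [ -7.93  -1.04 -53.11]
[0.46, -0.05, 0.2] world->tool cm [-5.96  3.56 -8.35]
[np.float64(0.4145), np.float64(-0.133), 0.2] world->tool cm [-5.96 -0.11  0.37]
[np.float64(0.4145), np.float64(-0.133), 0.046] world->tool cm [ 9.44 -0.1   0.38]
```

View pics/crop1.png

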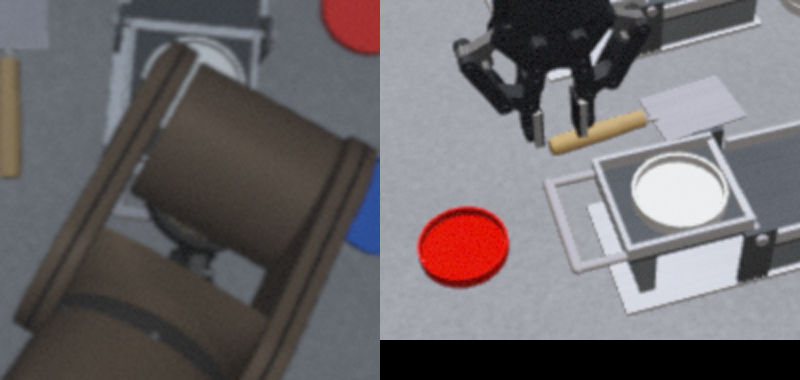

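The side view shows the open fingers, tips near side px (289,210) and (310,206), straight above the bar at about z = 0.14, with nothing in between. Descending now.

>>> drive_tool --pt "2 -0.1 0.4 0.4 0.3" --pt "2 0 0 0 0.3" --pt "1.5 0 0 0 0.3" --pt "1.3 0 0 0 0.3" --pt "1.3 0 0 0 0.3" --pt "1.3 0 0 0 0.3" --pt "0 0 0 0 0.3" --pt "0 0 0 0 0.3"

```text
time: 4.0
eef_pos: [0.4152, -0.134, 0.0471]
tcp_rot: [0.527, 0.471, -0.527, 0.472]
contact_force: [0.2, -0.5, 0.4]
opening: 0.303
```

```bash
python3 look.py 2 side >/dev/null
python3 - <<'E'
import cv2
b=cv2.imread('pics/side_2.png')[160:310,230:430]
cv2.imwrite('pics/crop2.png',cv2.resize(b,None,fx=4,fy=4,interpolation=2))
E
```

```text
(no output)
```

View pics/crop2.png

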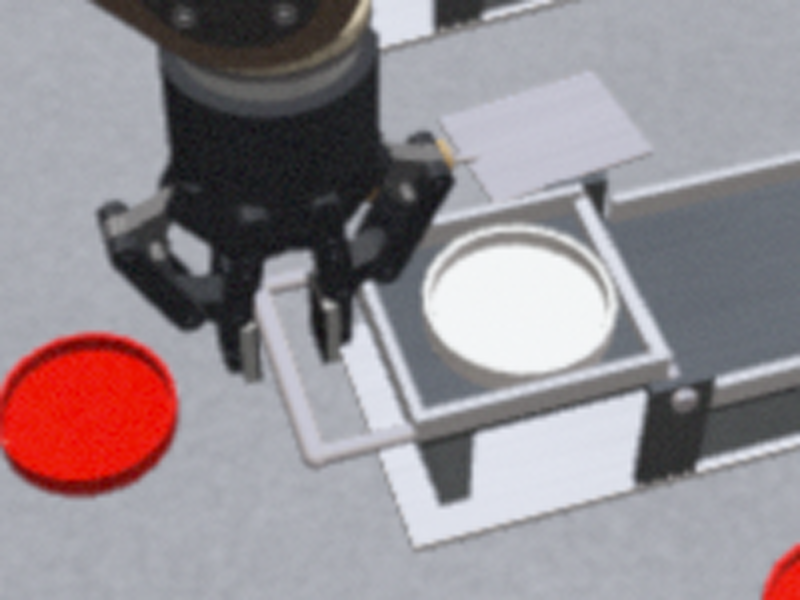

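The bar passes between the two fingers (crop about (280,340)) and the fingers are clear of the tray wall. Closing the gripper.

>>> drive_tool --pt "0 0 0 0 0.2" --pt "0 0 0 0 0.1" --pt "0 0 0 0 0" --pt "0 0 0 0 0" --pt "0 0 0 0 0" --pt "0 0 0 0 0" --force 25

```text
time: 4.65
eef_pos: [0.4146, -0.1337, 0.0464]
tcp_rot: [-0.527, -0.472, 0.527, -0.472]
contact_force: [-0.2, -0.3, 0.3]
opening: -0.0
```

Opening reads 0, so the bar may have been missed. I'll look.

```bash
python3 look.py 3 side >/dev/null
python3 - <<'E'
import cv2
b=cv2.imread('pics/side_3.png')[190:290,250:370]
cv2.imwrite('pics/crop3.png',cv2.resize(b,None,fx=6,fy=6,interpolation=2))
from geo import *
c=cam('side',3)
for p in ([.4145,-.133,.065],[.4146,-.1337,.0464],[.4192,-.0865,.065],[.4095,-.1793,.065]): print(p,proj(c,p),(proj(c,p)-[250,190])*6)
E
```

```text
[0.4145, -0.133, 0.065] [301.21646488 251.82339421] [307.2987893  370.94036526]
[0.4146, -0.1337, 0.0464] [301.81513899 258.99468046] [310.89083393 413.96808278]
[0.4192, -0.0865, 0.065] [293.49391519 231.04013442] [260.96349111 246.24080654]
[0.4095, -0.1793, 0.065] [309.38223261 274.3757031 ] [356.29339569 506.2542186 ]
```

View pics/crop3.png

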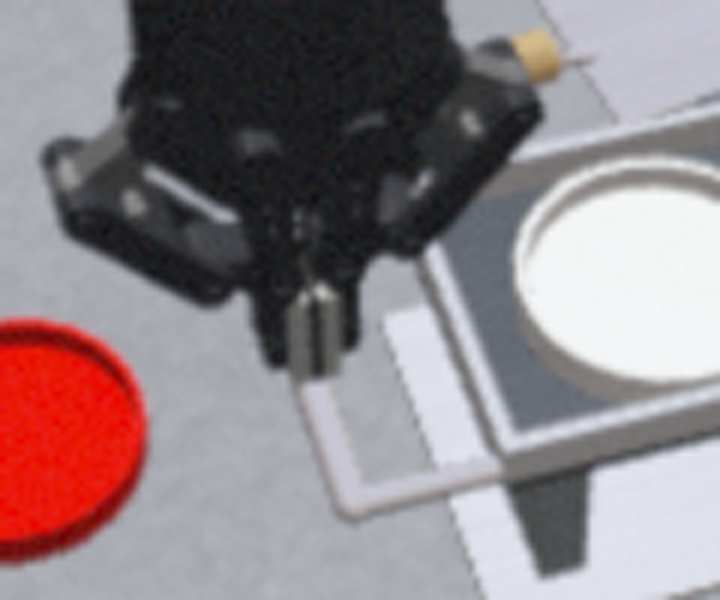

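Run:
```python
from geo import *
c=cam('side',3)
for xy,p in (([.416,-.1294],(299.5,208)),([.4152,-.134],(302.5,252)),([.4146,-.1337],(303,252.5))):
    e,d=ray(c,p)
    # closest point of ray to vertical line through xy
    A=np.c_[d,-np.array([0,0,1.])]; s=np.linalg.lstsq(A,np.array([*xy,0])-e,rcond=None)[0]
    P=e+s[0]*d; print(s[1],P, plane(c,p,.046),plane(c,p,.14))
from plant import readout
print(readout.get_state())
```

```text
0.1655746416961633 [ 0.41682217 -0.12969425  0.16557464] [ 0.45464279 -0.02401979  0.046     ] [ 0.42491125 -0.10709258  0.14      ]
0.06524159465431709 [ 0.41621593 -0.13436609  0.06524159] [ 0.42126035 -0.1203674   0.046     ] [ 0.3966171  -0.18875448  0.14      ]
0.06374132822004626 [ 0.41696834 -0.13455791  0.06374133] [ 0.42163009 -0.12168871  0.046     ] [ 0.39693048 -0.18987439  0.14      ]
{'time': 4.7, 'qpos': array([-5.45798259e-01, -5.08953045e-02,  2.26321486e+00, -7.30675229e-06,
        9.29277204e-01, -4.35571718e-01]), 'dq': array([-0.00157314,  0.00074031, -0.00200078, -0.00072565, -0.00112014,
        0.00086803]), 'joint_efforts': array([ 1.83238575e-03, -2.21014971e+01, -2.41222715e+01, -9.39038569e-05,
        2.97340075e-04, -3.77446597e-06]), 'eef_pos': array([ 0.41461505, -0.13376244,  0.04642849]), 'tcp_rot': array([-0.52678008, -0.47170008,  0.52678488, -0.4716985 ]), 'contact_force': array([-0.49827479,  0.76071121,  0.03667309]), 'wrist_torque': array([ 0.01491499, -0.02160688, -0.01195457]), 'opening': 0.0023523433664558394}
```

The tip pixels project to the TCP's xy within 2 mm, but about 18–25 mm higher than the reported TCP. The fingers therefore shut just above the bar. I'll reopen, go 2.2 cm lower and close again.

>>> drive_tool --pt "-0.5 0 0 0 0.3" --pt "0 0 0 0 0.3" --pt "0 0 0 0 0.3" --pt "1.2 0 0 0 0.3" --pt "1.5 0 0 0 0.3" --pt "0 0 0 0 0.3" --pt "0 0 0 0 0.3" --pt "0 0 0 0 0.3"

```text
time: 5.5
eef_pos: [0.4149, -0.1339, 0.0246]
tcp_rot: [0.527, 0.472, -0.527, 0.472]
contact_force: [0.6, -0.0, -0.0]
opening: 0.302
```

>>> drive_tool --pt "0 0 0 0 0.2" --pt "0 0 0 0 0.1" --pt "0 0 0 0 0" --pt "0 0 0 0 0" --pt "0 0 0 0 0" --pt "0 0 0 0 0" --force 25

```text
time: 6.1
eef_pos: [0.4146, -0.134, 0.0249]
tcp_rot: [-0.527, -0.472, 0.527, -0.472]
contact_force: [-3.2, 0.4, 5.7]
opening: 0.106
```

The bar is gripped: opening 0.106 is 9 mm. Computing the arc rows next.

Run:
```python
import numpy as np
a=np.arange(0,1.951,.05)
X=np.round(15*(1-np.cos(a)),2); Z=np.round(15*np.sin(a),2)
d=np.c_[-np.diff(Z),np.diff(X)].round(2)
for i in range(0,len(d),10): print([[float(u),float(v),0,0,0] for u,v in d[i:i+10]])
```

```text
[[-0.75, 0.02, 0, 0, 0], [-0.75, 0.05, 0, 0, 0], [-0.74, 0.1, 0, 0, 0], [-0.74, 0.13, 0, 0, 0], [-0.73, 0.17, 0, 0, 0], [-0.72, 0.2, 0, 0, 0], [-0.71, 0.24, 0, 0, 0], [-0.7, 0.27, 0, 0, 0], [-0.68, 0.31, 0, 0, 0], [-0.67, 0.35, 0, 0, 0]]
[[-0.65, 0.37, 0, 0, 0], [-0.63, 0.41, 0, 0, 0], [-0.61, 0.44, 0, 0, 0], [-0.58, 0.47, 0, 0, 0], [-0.56, 0.49, 0, 0, 0], [-0.54, 0.53, 0, 0, 0], [-0.51, 0.55, 0, 0, 0], [-0.48, 0.58, 0, 0, 0], [-0.45, 0.59, 0, 0, 0], [-0.42, 0.63, 0, 0, 0]]
[[-0.39, 0.64, 0, 0, 0], [-0.36, 0.66, 0, 0, 0], [-0.32, 0.67, 0, 0, 0], [-0.29, 0.69, 0, 0, 0], [-0.25, 0.71, 0, 0, 0], [-0.22, 0.72, 0, 0, 0], [-0.19, 0.72, 0, 0, 0], [-0.14, 0.74, 0, 0, 0], [-0.11, 0.74, 0, 0, 0], [-0.07, 0.75, 0, 0, 0]]
[[-0.04, 0.75, 0, 0, 0], [0.01, 0.75, 0, 0, 0], [0.04, 0.75, 0, 0, 0], [0.08, 0.74, 0, 0, 0], [0.11, 0.74, 0, 0, 0], [0.15, 0.74, 0, 0, 0], [0.19, 0.72, 0, 0, 0], [0.23, 0.72, 0, 0, 0], [0.26, 0.7, 0, 0, 0]]
```

>>> drive_tool --pt "-0.75 0.02 0 0 0" --pt "-0.75 0.05 0 0 0" --pt "-0.74 0.1 0 0 0" --pt "-0.74 0.13 0 0 0" --pt "-0.73 0.17 0 0 0" --pt "-0.72 0.2 0 0 0" --pt "-0.71 0.24 0 0 0" --pt "-0.7 0.27 0 0 0" --pt "-0.68 0.31 0 0 0" --pt "-0.67 0.35 0 0 0"

```text
time: 7.1
eef_pos: [0.4313, -0.1359, 0.0965]
tcp_rot: [-0.525, -0.473, 0.528, -0.471]
contact_force: [-6.3, -4.9, -1.1]
opening: 0.103
```

>>> drive_tool --pt "-0.65 0.37 0 0 0" --pt "-0.63 0.41 0 0 0" --pt "-0.61 0.44 0 0 0" --pt "-0.58 0.47 0 0 0" --pt "-0.56 0.49 0 0 0" --pt "-0.54 0.53 0 0 0" --pt "-0.51 0.55 0 0 0" --pt "-0.48 0.58 0 0 0" --pt "-0.45 0.59 0 0 0" --pt "-0.42 0.63 0 0 0"

```text
time: 8.1
eef_pos: [0.4815, -0.142, 0.1536]
tcp_rot: [-0.525, -0.473, 0.529, -0.471]
contact_force: [-11.4, -2.9, 11.4]
opening: 0.105
```

>>> drive_tool --pt "-0.39 0.64 0 0 0" --pt "-0.36 0.66 0 0 0" --pt "-0.32 0.67 0 0 0" --pt "-0.29 0.69 0 0 0" --pt "-0.25 0.71 0 0 0" --pt "-0.22 0.72 0 0 0" --pt "-0.19 0.72 0 0 0" --pt "-0.14 0.74 0 0 0" --pt "-0.11 0.74 0 0 0" --pt "-0.07 0.75 0 0 0"

```text
time: 9.1
eef_pos: [0.5538, -0.1503, 0.1766]
tcp_rot: [-0.526, -0.471, 0.527, -0.473]
contact_force: [-4.0, -3.8, 5.0]
opening: 0.1
```

>>> drive_tool --pt "-0.04 0.75 0 0 0" --pt "0.01 0.75 0 0 0" --pt "0.04 0.75 0 0 0" --pt "0.08 0.74 0 0 0" --pt "0.11 0.74 0 0 0" --pt "0.15 0.74 0 0 0" --pt "0.19 0.72 0 0 0" --pt "0.23 0.72 0 0 0" --pt "0 0 0 0 0" --pt "0 0 0 0 0"

```text
time: 10.1
eef_pos: [0.6135, -0.1568, 0.168]
tcp_rot: [0.527, 0.47, -0.526, 0.473]
contact_force: [0.9, -4.9, 0.4]
opening: 0.103
```

```bash
python3 look.py 4 side >/dev/null
python3 - <<'E'
import cv2
b=cv2.imread('pics/side_4.png')[110:310,280:500]
cv2.imwrite('pics/crop4.png',cv2.resize(b,None,fx=3,fy=3,interpolation=2))
E
```

```text
(no output)
```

View pics/crop4.png

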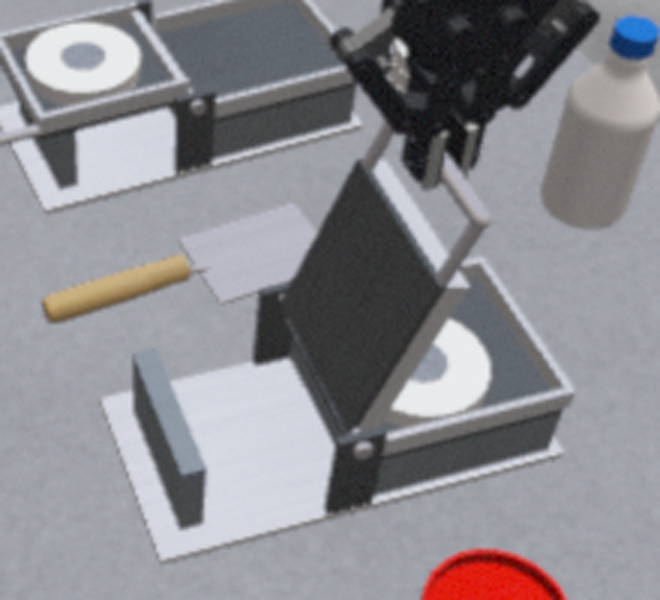

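The tray is at about 1.9 rad and held at the bar. The lid lies in the catch tray, closed face with its grey patch up, at crop (430,360). Lowering along the reverse arc.

>>> drive_tool --pt "-0.23 -0.72 0 0 0" --pt "-0.19 -0.72 0 0 0" --pt "-0.15 -0.74 0 0 0" --pt "-0.11 -0.74 0 0 0" --pt "-0.08 -0.74 0 0 0" --pt "-0.04 -0.75 0 0 0" --pt "-0.01 -0.75 0 0 0" --pt "0.04 -0.75 0 0 0"

```text
time: 10.95
eef_pos: [0.5543, -0.1495, 0.1763]
tcp_rot: [0.528, 0.47, -0.526, 0.473]
contact_force: [3.2, -3.4, 0.0]
opening: 0.103
```

>>> drive_tool --pt "0.07 -0.75 0 0 0" --pt "0.11 -0.74 0 0 0" --pt "0.14 -0.74 0 0 0" --pt "0.19 -0.72 0 0 0" --pt "0.22 -0.72 0 0 0" --pt "0.25 -0.71 0 0 0" --pt "0.29 -0.69 0 0 0" --pt "0.32 -0.67 0 0 0" --pt "0.36 -0.66 0 0 0" --pt "0.39 -0.64 0 0 0"

```text
time: 11.95
eef_pos: [0.4824, -0.1406, 0.1499]
tcp_rot: [0.527, 0.472, -0.527, 0.471]
contact_force: [0.4, 0.2, 3.2]
opening: 0.104
```

>>> drive_tool --pt "0.42 -0.63 0 0 0" --pt "0.45 -0.59 0 0 0" --pt "0.48 -0.58 0 0 0" --pt "0.51 -0.55 0 0 0" --pt "0.54 -0.53 0 0 0" --pt "0.56 -0.49 0 0 0" --pt "0.58 -0.47 0 0 0" --pt "0.61 -0.44 0 0 0" --pt "0.63 -0.41 0 0 0" --pt "0.65 -0.37 0 0 0"

```text
time: 12.95
eef_pos: [0.4325, -0.1351, 0.0957]
tcp_rot: [0.527, 0.472, -0.527, 0.471]
contact_force: [2.4, 3.0, 1.8]
opening: 0.1
```

>>> drive_tool --pt "0.67 -0.35 0 0 0" --pt "0.68 -0.31 0 0 0" --pt "0.7 -0.27 0 0 0" --pt "0.71 -0.24 0 0 0" --pt "0.72 -0.2 0 0 0" --pt "0.73 -0.17 0 0 0" --pt "0.74 -0.13 0 0 0" --pt "0.74 -0.1 0 0 0" --pt "0.75 -0.05 0 0 0" --pt "0.75 -0.02 0 0 0"

```text
time: 13.95
eef_pos: [0.4147, -0.1337, 0.0242]
tcp_rot: [0.527, 0.472, -0.527, 0.472]
contact_force: [-3.7, 6.8, 31.1]
opening: 0.101
```

The tray is pressed on its rest (31 N up). Release, back straight out and look.

>>> drive_tool --pt "-0.2 0 0 0 0" --pt "0 0 0 0 0.15" --pt "0 0 0 0 0.3" --pt "0 0 0 0 0.3" --pt "0 0 0 0 0.3" --pt "-1 0 0 0 0.3" --pt "-2 0 0 0 0.3" --pt "-2 0 0 0 0.3" --pt "-3 0 0 0 0.3" --pt "-3 0 0 0 0.3"

```text
time: 14.95
eef_pos: [0.4142, -0.1336, 0.1379]
tcp_rot: [-0.527, -0.472, 0.527, -0.472]
contact_force: [0.4, 0.1, -0.3]
opening: 0.298
```

>>> drive_tool --pt "-4 0 0 0 0.3" --pt "-4 0 -2 0 0.3" --pt "0 0 -3 0 0.3" --pt "0 0 -3 0 0.3" --pt "0 0 0 0 0.3" --pt "0 0 0 0 0.3" --pt "0 0 0 0 0.3"

```text
time: 15.65
eef_pos: [0.4233, -0.0548, 0.2165]
tcp_rot: [-0.527, -0.472, 0.527, -0.472]
contact_force: [0.2, -0.1, -0.3]
opening: 0.298
```

```bash
python3 look.py 5 side top >/dev/null
python3 - <<'E'
import cv2,numpy as np
from geo import *
for n,h in(('side',.059),('top',.059)):
    c=cam(n,5); 
    H=np.array([.5636,-.1495]); ex=R.from_euler('z',-6.3,degrees=True).as_matrix()[:2,:2]
    g=cv2.cvtColor(c['frame'],cv2.COLOR_RGB2GRAY)
    m=cv2.inRange(g,150 if n=='top' else 200,255)
    cs,_=cv2.findContours(m,cv2.RETR_EXTERNAL,cv2.CHAIN_APPROX_NONE)
    for k in cs:
        if cv2.contourArea(k)<300: continue
        (x,y),ax,an=cv2.fitEllipse(k); P=plane(c,(x,y),h); L=ex.T@(P[:2]-H)
        if -.13<L[0]<.14 and abs(L[1])<.07 or abs(P[1]-.1)<.08: print(n,(round(x),round(y)),np.round(ax,1),P.round(3),L.round(3))
a=cv2.imread('pics/side_5.png')[100:300,230:500]
cv2.imwrite('pics/crop5.png',cv2.resize(a,None,fx=2.9,fy=2.9,interpolation=2))
E
```

```text
side (420, 231) [33.1 45.8] [ 0.619 -0.169  0.059] [ 0.058 -0.014]
side (314, 162) [23.8 56.7] [0.523 0.069 0.059] [-0.064  0.213]
side (310, 129) [21.6 28.9] [0.559 0.172 0.059] [-0.04   0.319]
side (430, 124) [19.7 35.1] [0.804 0.082 0.059] [0.214 0.256]
top (239, 170) [34.3 35.6] [0.55  0.158 0.059] [-0.047  0.304]
top (388, 135) [33.4 35.1] [ 0.621 -0.166  0.059] [ 0.059 -0.01 ]
top (266, 55) [30.4 33. ] [0.813 0.099 0.059] [0.22  0.274]
```

View pics/crop5.png

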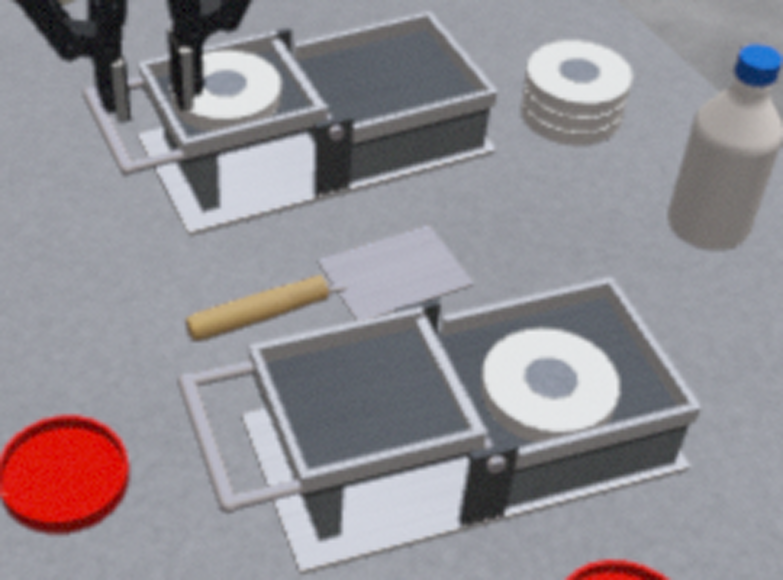

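The tray is flat and released. The lid is patch-up and flat in the catch tray at (0.058, -0.012) m, and the other lid is still at top px (239,170). Handing in.

```bash
python3 -c "
from plant import sign_off
print(sign_off())"
```

```text
the job is handed in; nothing more can be done
None
```

The wrong-way lid is turned over and lying flat in its catch tray, and the job is handed in; `sign_off` gives no verdict. I swung the tray to about 1.9 rad by its handle bar, lowered it to its rest, let go and backed the gripper clear.

**Last checks:**
- **Lid:** the grey patch faces up and the lid looks flat. The two cameras put it at about x 0.058–0.059 m and y -0.010 to -0.014 m in the stand frame, inside the limits.
- **Tray:** it looks flat on its rest in the last picture. I did not measure its angle, but it pressed on the rest with about 31 N before release.
- **Other lid:** it sits at the same pixel in the top view as at the start (239,170).
- **Robot:** it ended clear of everything, with the wrist force near zero, at 15.7 s of the 48 s allowed.

**What disagreed:** the first grasp missed, because the fingers shut just above the bar. In the side picture the fingertips were about 18–25 mm higher than the reported TCP. Going 2.2 cm lower gave a good grip (opening 0.106, about 9 mm). I did not find the cause of that offset.

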